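# Turn the marking template over onto the blank

## Robot

A 6-joint arm with a two-finger parallel gripper is mounted at the origin on the work surface. World frame = base frame: x ahead of the robot, y to its left, z up, the work surface at z = 0. Lengths are in m, angles in rad, forces in N, time in s.
With the tool pointing down it reaches from about 0.25 to 0.775 m from the base axis. Payload 4 kg.
Tool frame: the origin (TCP) lies at the very end of the fingers, on their centre line; the grasp point (between the pads) lies tcp_to_grasp behind it (tcp_to_grasp is the distance from the TCP to the grasp point, in m); z points along the fingers, y is the direction in which the jaws open and shut (so a half turn about z gives the same grasp; the last joint's range is limited). The gripper opens to 94 mm and grips with 3 to 60 N. Pads are 16 mm wide; open, the fingers measure 119 mm over their backs; the gripper's body (75 mm by 177 mm) begins 78 mm behind the grasp point.
Start: joints at [1.009, 0.087, 1.371, -0, 1.684, -0.103], TCP at [0.244, 0.493, 0.167] pointing down, gripper open.
Joint ranges: [-3.1, 3.1], [-0.76, 2.03], [0.27, 2.55], [-1.08, 4.22], [0.17, 2.65], [-2.57, 2.57]. Speed limits (rad/s): [2.79, 2.79, 3.14, 3.14, 3.14, 3.14].

## Interface

Orientations are given as [roll, pitch, yaw] about the fixed x, y, z axes, in that order (R = Rz(yaw) Ry(pitch) Rx(roll)).
In Python, from bench import * gives the robot as it stands.
- The arm moves only by the tool play_rows, never from a script. Its argument "rows" is a list of rows, each a list of 3 entries, a list of its own where there are three numbers: the finger opening in cm, from 0 to 9.4, then the shift along the world's x, y, z in cm, then the turn, a rotation vector about the world's x, y, z in rad. A call has 1 to 8 rows; each row is the pose to reach, as a shift and turn from the pose commanded when the call began; what a row does not reach only later rows make up. A row lasts 1/12 s, in which the tool goes at most 41.7 mm and 7.16 degrees, less where a joint would pass 70% of its speed; a pose out of reach is approached as far as the arm can. A call with a gripper value outside its range is refused whole. The fingers move at their own pace and stop on an object; the grip force is fixed at half the most. Time passes only in rows, so rows that repeat a pose let the fingers close. It gives the time, the measured TCP pose, the force and the opening at its end, in the units of the state.
- get_obs(): the state, without advancing time (a new reading comes with each control period).
- snapshot(name): name is "side" or "top" or "wrist"; returns a dict with "pixels" (384x512x3 uint8, red, green, blue), "fx", "fy", "cx", "cy" (pixels), "rvec" (rotation vector, rad) and "tvec" (3), from world to camera coordinates, as OpenCV has them. Camera axes: x right, y down, z forward; pixel columns grow to the right and rows downward; lengths in m; the calibration is good to about 2 mm. A picture is of the moment at which its call begins. There is no depth.
- close_job(): hands the job in, once; it reports no verdict.
Trained networks look in the newest picture that a camera, given by its name, has taken for a name from the list of things; names that differ only in an ending like _2 or _b are one class to them, and where a whole thing is asked for, a point or a joint stands for the part that bears it (a point fixed in the world has none). Each returns a list of dicts, best first, with "confidence" (0 to 1); they miss things now and then, are a little off and sometimes report something else, mostly with a low value. They report only what shows in the picture. A call takes as long as a camera call.
- silhouettes(camera, label): "mask" (384x512 bool, what is visible of it) and "point" ([row, column] in pixels, amid what is visible of it).
The state is a dict: "time": time; "joint_positions": joint angles; "qvel": joint speeds; "joint_torque": joint torques, N m; "tool_pos": TCP position; "ee_rot": TCP orientation; "wrist_force": force on the tool from outside, world axes, zero at the start; "wrist_torque": the same for the moment, N m; "width": finger opening in m.
Only numpy, scipy, OpenCV 4.12 (cv2) and the standard library are available. Lean on these libraries where they do the work, as an engineer would, in place of code of your own. Each camera call takes 0.05 s, during which the arm holds its last target. There are 200 camera calls.

## Task

Two marking stands lie on the goldsmith's bench, each with a metal template plate standing ajar over its bare bed. With the fingertips only, push the plate that has the three round holes up and over its spine and press it gently down flat on the other bed, over the brass blank; do not grip the plate or shove or lift its stand. Leave the stand with the square windows and everything else on the bench as it is.

Things in the scene. Friction and masses are not known exactly. Their poses are not given: they have to be found in the camera images.
- round_spine (a point): spine of the marking stand with the three round 22 mm holes in its plate (the one to turn): the middle of the hinge axis, 32 mm above the bench. x: level, across the spine from the bare rest bed to the bed with the brass blank (towards the robot's right); y: along the spine; z: up
- round_plate (a joint): angle of the plate of the round-hole stand about its spine, rad: 0 = flat on the rest bed (-x of the spine point), 1.57 = upright, 3.14 = flat on the bed with the blank (+x). It starts ajar at 0.12 to 0.5. A stiff friction hinge holds it wherever it is left, so it does not fall by itself; about 2 N at the free edge moves it
- round_edge (a point): middle of the free edge of the round-hole plate, half-way through its thickness. The plate is flat aluminium, 104 mm wide along the spine, 4 mm thick, reaching from 8 to 118 mm from the spine axis; its holes lie 20 to 60 mm from the axis, the outer 55 mm are solid
- round: marking stand with the three round 22 mm holes in its plate (the one to turn): loose wooden block, rubber feet, about 1.5 kg, 218 x 120 mm, two flat beds 30 mm above the bench. From the spine axis it reaches 98 mm to the rest side (-x) and 120 mm to the blank's side (+x), so there the plate's free edge overhangs by 20 mm at the start. Origin: on the bench under the spine's middle; axes as the spine
- square_spine (a point): spine of the marking stand with two square 34 mm windows in its plate (leave alone): the middle of the hinge axis, 32 mm above the bench. x: level, across the spine from the bare rest bed to the bed with the brass blank (towards the robot's right); y: along the spine; z: up
- square_plate (a joint): angle of the plate of the square-hole stand about its spine, rad: 0 = flat on the rest bed (-x of the spine point), 1.57 = upright, 3.14 = flat on the bed with the blank (+x). It starts ajar at 0.12 to 0.5. A stiff friction hinge holds it wherever it is left, so it does not fall by itself; about 2 N at the free edge moves it
- square_edge (a point): middle of the free edge of the square-window plate, half-way through its thickness. The plate is flat aluminium, 104 mm wide along the spine, 4 mm thick, reaching from 8 to 118 mm from the spine axis; its windows lie 20 to 60 mm from the axis, the outer 55 mm are solid
- square: marking stand with two square 34 mm windows in its plate (leave alone): loose wooden block, rubber feet, about 1.5 kg, 218 x 120 mm, two flat beds 30 mm above the bench. From the spine axis it reaches 98 mm to the rest side (-x) and 120 mm to the blank's side (+x), so there the plate's free edge overhangs by 20 mm at the start. Origin: on the bench under the spine's middle; axes as the spine
- loupe: bystander: black loupe, a cylinder of 30 mm diameter, 24 mm high; origin at the middle of its underside
- band: bystander: brass ring, 24 mm diameter, 7 mm high; origin at the middle of its underside
- mandrel: bystander: steel ring mandrel on a 64 mm round foot, 150 mm high; origin at the middle of its underside
- jar: bystander: amber glass jar, 52 mm diameter, 60 mm high; origin at the middle of its underside
- hammer: bystander: hammer, 220 mm long, lying; origin at the middle of its underside
- driver: bystander: screwdriver, 170 mm long, lying; origin at the middle of its underside
- anvil: bystander: square steel block 70 x 70 x 25 mm; origin at the middle of its underside

How it is judged:
By the outcome, as a careful person would: the job done as asked, in the order asked, and still so for the second after the job is handed in, with the robot touching nothing.
It also fails if it takes over 43 s, if anything falls off the work surface, if the arm or the gripper's body presses on something with over 40 N, if the wrist force passes 120 N, or if a joint passes its speed limit or range.

## Working session

There is one attempt and no reset: what is moved stays moved. The work goes in short steps, Python scripts to look and compute and a tool call to move; the robot and the scene stay as the last step left them, time stands still between calls to the robot, and variables do not carry over. Pictures are saved under pics/ and viewed, about 8 in all and at most 12, crops included, and the job is handed in when it is done.

Besides the shell and the picture viewer there is one more tool, called in YAML: its name, and indented under it one key for each argument. play_rows: Moves the arm, as the interface text tells. Its arguments: {"type":"object","properties":{"rows":{"type":"array"}},"required":["rows"]}

```bash
mkdir -p pics; cat > h.py <<'E'
from bench import *
import numpy as np, cv2
def snap(n,f=None):
    s=snapshot(n)
    if f: cv2.imwrite('pics/'+f,s['pixels'][:,:,::-1])
    return s
def ray(s,uv):
    R=cv2.Rodrigues(np.array(s['rvec'],float))[0]; t=np.array(s['tvec'],float)
    d=R.T@np.array([(uv[0]-s['cx'])/s['fx'],(uv[1]-s['cy'])/s['fy'],1]); return -R.T@t,d
def atz(s,uv,z):
    o,d=ray(s,uv); return o+d*(z-o[2])/d[2]
def proj(s,P):
    K=np.array([[s['fx'],0,s['cx']],[0,s['fy'],s['cy']],[0,0,1.]])
    return cv2.projectPoints(np.array(P,float).reshape(-1,3),np.array(s['rvec'],float),np.array(s['tvec'],float),K,None)[0][:,0]
E
python3 - <<'E'
from h import *
ims=[]
for n in ['top','side']:
    s=snap(n); im=s['pixels'][:,:,::-1].copy()
    print(n,-cv2.Rodrigues(np.array(s['rvec']))[0].T@np.array(s['tvec']))
    for l in ['round','square','round_plate','square_plate','loupe','band','mandrel','jar','hammer','driver','anvil']:
        r=silhouettes(n,l)
        for q in r[:2]:
            print(l,round(q['confidence'],2),q['point'],q['mask'].sum(),atz(s,q['point'][::-1],0.03).round(3))
    cv2.imwrite(f'pics/{n}0.png',cv2.resize(im,(800,600)))
E
```

```text
top [0.48249183 0.0309372  1.16755505]
round 0.84 [198.2, 315.6] 2858 [ 0.566 -0.204  0.03 ]
round 0.25 [222.4, 155.0] 1144 [0.502 0.292 0.03 ]
square 0.88 [227.6, 177.8] 3217 [0.485 0.223 0.03 ]
round_plate 0.79 [189.2, 297.4] 1123 [ 0.595 -0.148  0.03 ]
square_plate 0.8 [224.1, 155.1] 1195 [0.497 0.291 0.03 ]
mandrel 0.57 [132.2, 294.4] 377 [ 0.776 -0.145  0.03 ]
jar 0.68 [130.4, 218.6] 251 [0.786 0.093 0.03 ]
hammer 0.77 [210.5, 79.6] 825 [0.544 0.519 0.03 ]
driver 0.7 [243.4, 395.7] 281 [ 0.42  -0.449  0.03 ]
side [ 0.26666249 -0.96192577  1.12093834]
round 0.71 [105.3, 198.9] 491 [0.528 0.49  0.03 ]
round 0.6 [256.8, 277.3] 3563 [ 0.566 -0.23   0.03 ]
square 0.92 [157.7, 208.7] 2193 [0.491 0.208 0.03 ]
round_plate 0.56 [228.7, 272.7] 1235 [ 0.587 -0.135  0.03 ]
square_plate 0.64 [140.3, 204.3] 819 [0.499 0.296 0.03 ]
loupe 0.31 [221.1, 334.7] 465 [ 0.764 -0.165  0.03 ]
loupe 0.26 [102.8, 198.3] 528 [0.53  0.505 0.03 ]
mandrel 0.69 [219.9, 335.3] 536 [ 0.768 -0.162  0.03 ]
jar 0.69 [162.2, 300.7] 276 [0.764 0.093 0.03 ]
hammer 0.88 [105.0, 201.7] 483 [0.538 0.488 0.03 ]
hammer 0.63 [138.6, 203.6] 681 [0.499 0.305 0.03 ]
driver 0.79 [352.6, 257.2] 497 [ 0.429 -0.47   0.03 ]
anvil 0.93 [315.8, 329.3] 881 [ 0.626 -0.436  0.03 ]
```

View pics/top0.png

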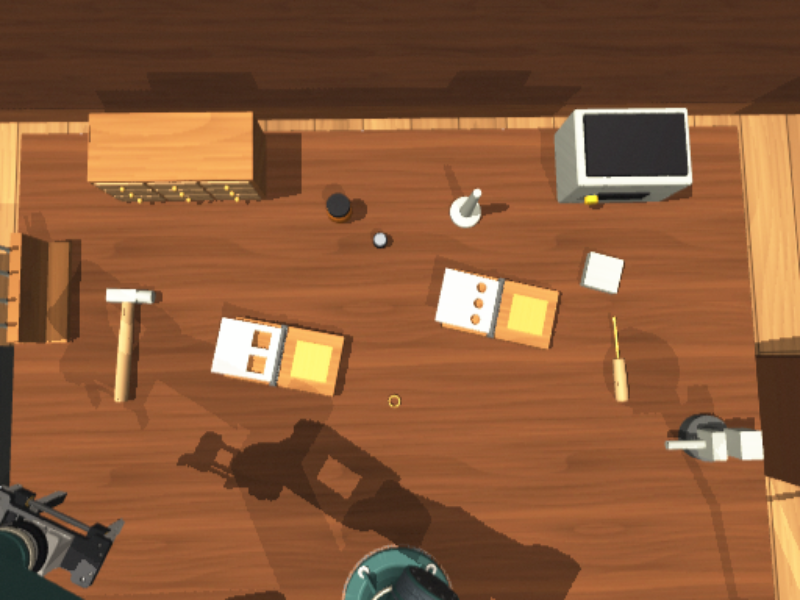

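View pics/side0.png

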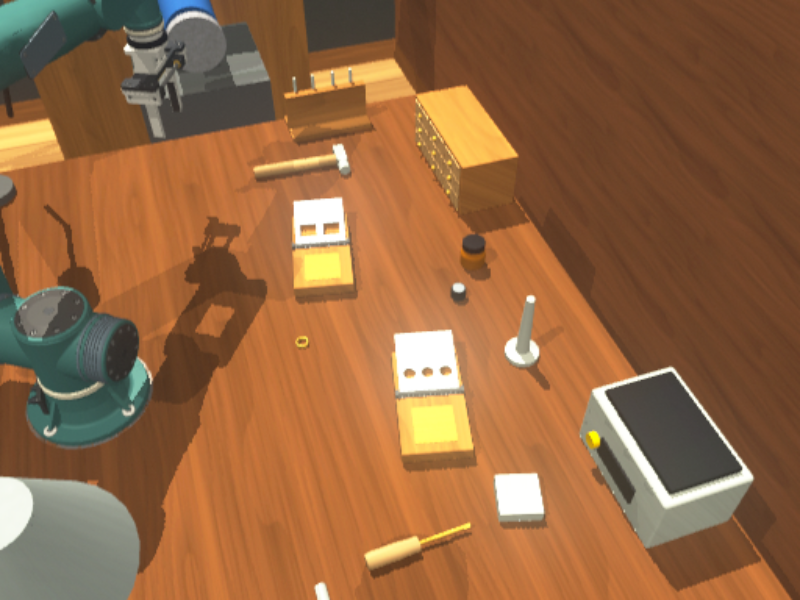

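The round-hole stand is the right-hand one: in the top view its plate is at about (468,300) and its spine at (495,307). The square stand is at about (278,355). The plan is to slip the closed fingertips under the overhanging free edge from the stand's left, with the tool tilted. First I'll fit the stand's pose and plate angle from the masks in both views.

```bash
cat > fit.py <<'E'
from h import *
from scipy.optimize import minimize
def box(x0,x1,y0,y1,z0,z1): return np.array([[x,y,z] for x in(x0,x1) for y in(y0,y1) for z in(z0,z1)],float)
def toW(p,P):
    c,s=np.cos(p[2]),np.sin(p[2]); return P@np.array([[c,s,0],[-s,c,0],[0,0,1]])+[p[0],p[1],0]
def plate(p,th):
    b=box(.008,.118,-.052,.052,-.002,.002); e=np.array([-np.cos(th),0,np.sin(th)]); n=np.array([np.sin(th),0,np.cos(th)])
    return toW(p,b[:,:1]*e+b[:,2:]*n+b[:,1:2]*[0,1,0]+[0,0,.032])
def hull(s,P,m,k=4):
    h=cv2.convexHull((proj(s,P)*k*16).round().astype(np.int32)); cv2.fillConvexPoly(m,h,1,shift=4)
def views():
    V=[]
    for n in['top','side']:
        s=snap(n); D={}
        for l in['round','round_plate']:
            D[l]=[q['mask'] for q in silhouettes(n,l)]
        V.append((n,s,D))
    return V
E
python3 - <<'E'
from fit import *
V=views()
K=4
def big(m): return cv2.resize(m.astype(np.uint8),None,fx=K,fy=K,interpolation=cv2.INTER_NEAREST)
T=[]
for n,s,D in V:
    a=None
    g=proj(s,[[.566,-.2,.03]])[0]
    for l in D:
        c=[m for m in D[l] if np.hypot(*(np.argwhere(m).mean(0)[::-1]-g))<40]
        print(n,l,len(c),[m.sum() for m in c])
        if c: T.append((s,l,big(c[0])))
def cost(q):
    p=q[:3];J=0
    for s,l,m in T:
        r=np.zeros_like(m)
        if l=='round': hull(s,toW(p,box(-.098,.12,-.06,.06,0,.03)),r); 
        hull(s,plate(p,q[3]),r)
        if l=='round_plate':
            m=m
        J+=1-(r&m).sum()/max((r|m).sum(),1)
    return J
best=None
for th in(.15,.3,.45):
    x0=np.array([.58,-.18,-1.77,th]); sim=np.vstack([x0]+[x0+np.eye(4)[i]*d for i,d in enumerate([.015,.015,.1,.1])])
    r=minimize(cost,x0,method='Nelder-Mead',options=dict(initial_simplex=sim,maxiter=200,xatol=3e-4,fatol=1e-4))
    print(r.x.round(4),r.fun)
    if best is None or r.fun<best.fun: best=r
p=best.x
out=[]
for n,s,D in V:
    im=cv2.resize(s['pixels'][:,:,::-1],None,fx=4,fy=4)
    for P in(toW(p,box(-.098,.12,-.06,.06,0,.03)),plate(p,p[3])):
        for i in range(8):
            for j in(1,2,4):
                if not i&j:
                    a,b=(proj(s,P[[i,i|j]])*4+2).astype(int); cv2.line(im,tuple(map(int,a)),tuple(map(int,b)),(255,0,0) ,1)
    c=(proj(s,[[p[0],p[1],.03]])[0]*4).astype(int); out.append(im[c[1]-230:c[1]+230,c[0]-200:c[0]+200])
cv2.imwrite('pics/fit.png',np.hstack(out))
o=get_obs(); print({k:np.round(o[k],3) for k in('time','tool_pos','ee_rot','wrist_force')})
import bench; print([k for k in dir(bench) if 'grasp' in k], bench.tcp_to_grasp if hasattr(bench,'tcp_to_grasp') else '')
E
```

```text
top round 1 [np.int64(2790)]
top round_plate 1 [np.int64(1072)]
side round 1 [np.int64(3670)]
side round_plate 1 [np.int64(1333)]
[ 0.5674 -0.2108 -1.8142  0.1794] 0.3495985347725271
[ 0.5674 -0.211  -1.815   0.1748] 0.3482928631028316
[ 0.5673 -0.211  -1.8111  0.1776] 0.34933311209473294
{'time': np.float64(1.5), 'tool_pos': array([0.244, 0.493, 0.167]), 'ee_rot': array([ 3.141, -0.   ,  2.683]), 'wrist_force': array([ 0.26 ,  0.401, -0.334])}
['tcp_to_grasp'] 0.0188
```

View pics/fit.png

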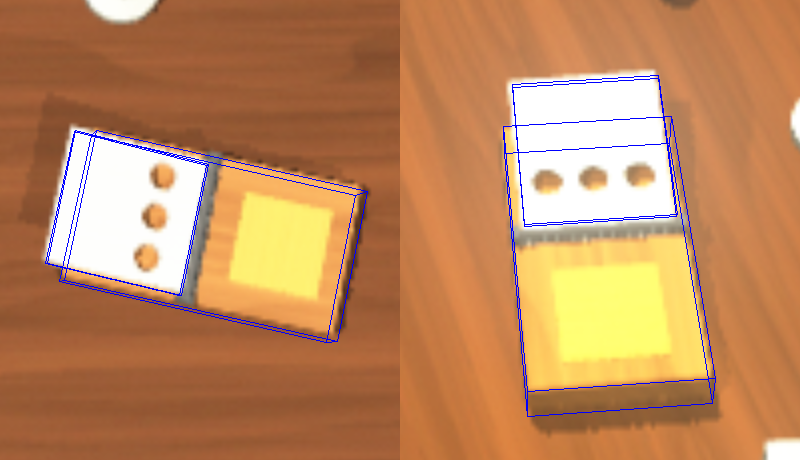

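The wireframe matches the stand in both views: spine at about (0.567, -0.211), yaw about -1.80, plate angle about 0.2–0.25. Next is the transit above everything, with the fingers closing.

play_rows:
  rows:
    - [0,[2,-3,10],[0,0,-0.12]]
    - [0,[14,-20,13],[0,0,-1.34]]
    - [0,[14,-20,13],[0,0,-1.34]]
    - [0,[30,-45,13],[0,0,-1.34]]
    - [0,[30,-45,13],[0,0,-1.34]]
    - [0,[30,-45,13],[0,0,-1.34]]
    - [0,[30,-45,13],[0,0,-1.34]]
    - [0,[30,-45,13],[0,0,-1.34]]

```text
time: 2.17
tool_pos: [0.4104, 0.2439, 0.2651]
ee_rot: [3.141, -0.0, 1.682]
wrist_force: [1.0, -0.3, -0.2]
width: 0.0441
```

```bash
cat > plan.py <<'E'
from h import *
from scipy.spatial.transform import Rotation as Rn
S=np.array([.567,-.211,.032]); YAW=-1.80
ex=np.array([np.cos(YAW),np.sin(YAW),0]); ey=np.array([-np.sin(YAW),np.cos(YAW),0]); ez=np.array([0,0,1.])
R0=np.column_stack([-ex,ey,-ez])
def goal(x,z,b,y=0): # z above bench
    return S*[1,1,0]+ex*x+ey*y+ez*z, Rn.from_rotvec(-ey*b)*Rn.from_matrix(R0)
def cur():
    o=get_obs(); return np.array(o['tool_pos']),Rn.from_euler('xyz',o['ee_rot']),o
def plan(T):
    p,R,o=cur(); d=p-S
    print('t',round(o['time'],2),'local x,y,z',(d@ex).round(4),(d@ey).round(4),p[2].round(4),'tilt',np.round((R.as_matrix()[:,2]@ex),3),'F local',[round(float(np.array(o['wrist_force'])@e),2) for e in(ex,ey,ez)],'q',np.round(o['joint_positions'],2))
    for t in T:
        g,G=goal(*t); print(t,'shift',((g-p)*100).round(1).tolist(),'turn',(G*R.inv()).as_rotvec().round(2).tolist())
E
python3 -c "
from plan import *
plan([(-.19,.16,.8),(-.15,.08,.8),(-.15,.05,.8)])"
```

```text
t 2.17 local x,y,z -0.4074 -0.2558 0.2651 tilt -0.001 F local [0.03, 1.0, -0.22] q [ 0.42 -0.07  1.34  0.    1.87  0.31]
(-0.19, 0.16, 0.8) shift [20.0, -27.0, -10.5] turn [-0.8, 0.05, -0.32]
(-0.15, 0.08, 0.8) shift [19.1, -30.9, -18.5] turn [-0.8, 0.05, -0.32]
(-0.15, 0.05, 0.8) shift [19.1, -30.9, -21.5] turn [-0.8, 0.05, -0.32]
```

play_rows:
  rows:
    - [0,[5,-7,0],[-0.12,0,-0.05]]
    - [0,[10,-14,0],[-0.24,0.01,-0.1]]
    - [0,[15,-20,-2],[-0.36,0.02,-0.15]]
    - [0,[18,-24,-4],[-0.48,0.03,-0.2]]
    - [0,[19,-25,-6],[-0.6,0.04,-0.25]]
    - [0,[19,-25,-8],[-0.72,0.05,-0.3]]
    - [0,[19,-25,-9],[-0.8,0.05,-0.32]]
    - [0,[19,-25,-9],[-0.8,0.05,-0.32]]

```text
time: 2.83
tool_pos: [0.5993, -0.0019, 0.1675]
ee_rot: [-3.117, 0.804, 1.369]
wrist_force: [-0.2, -1.6, -1.9]
width: 0.0005
```

play_rows:
  rows:
    - [0,[0,0,0],[0,0,0]]
    - [0,[0,0,0],[0,0,0]]

```text
time: 3.0
tool_pos: [0.5983, -0.0048, 0.172]
ee_rot: [-3.122, 0.801, 1.358]
wrist_force: [-0.0, 1.0, 0.5]
width: 0.0007
```

```bash
python3 -c "
from plan import *
plan([(-.15,.06,.8),(-.15,.042,.8),(-.11,.042,.8)])"
```

```text
t 3.0 local x,y,z -0.2079 -0.0164 0.172 tilt 0.718 F local [-1.0, -0.26, 0.5] q [ 0.3   0.5   1.08 -0.72  1.95  0.38]
(-0.15, 0.06, 0.8) shift [0.3, -6.0, -11.2] turn [-0.0, -0.01, -0.0]
(-0.15, 0.042, 0.8) shift [0.3, -6.0, -13.0] turn [-0.0, -0.01, -0.0]
(-0.11, 0.042, 0.8) shift [-0.6, -9.9, -13.0] turn [-0.0, -0.01, -0.0]
```

play_rows:
  rows:
    - [0,[0,-2,-4],[0,0,0]]
    - [0,[0,-3,-8],[0,0,0]]
    - [0,[0,-4,-11],[0,0,0]]
    - [0,[0,-5,-13.8],[0,0,0]]
    - [0,[0,-5,-13.8],[0,0,0]]
    - [0,[0,-5,-13.8],[0,0,0]]

```text
time: 3.5
tool_pos: [0.5986, -0.0529, 0.0385]
ee_rot: [-3.131, 0.798, 1.354]
wrist_force: [0.2, 0.0, -0.2]
width: 0.0009
```

```bash
python3 -c "
from plan import *
plan([(-.135,.034,.8),(-.111,.034,.8),(-.108,.06,.8)])
s=snap('side');im=cv2.resize(s['pixels'][:,:,::-1],None,fx=3,fy=3);c=(proj(s,[S])[0]*3).astype(int)
a=im[c[1]-350:c[1]+150,c[0]-200:c[0]+200]
s=snap('top');im=cv2.resize(s['pixels'][:,:,::-1],None,fx=3,fy=3);c=(proj(s,[S])[0]*3).astype(int)
b=im[c[1]-250:c[1]+250,c[0]-280:c[0]+120]
cv2.imwrite('pics/a1.png',np.hstack([a,b]))"
```

```text
t 3.5 local x,y,z -0.1611 -0.0052 0.0385 tilt 0.716 F local [-0.07, 0.22, -0.21] q [ 0.24  0.56  1.27 -0.7   1.71  0.5 ]
(-0.135, 0.034, 0.8) shift [-0.1, -2.7, -0.5] turn [-0.0, -0.01, -0.0]
(-0.111, 0.034, 0.8) shift [-0.6, -5.0, -0.5] turn [-0.0, -0.01, -0.0]
(-0.108, 0.06, 0.8) shift [-0.7, -5.3, 2.1] turn [-0.0, -0.01, -0.0]
```

View pics/a1.png

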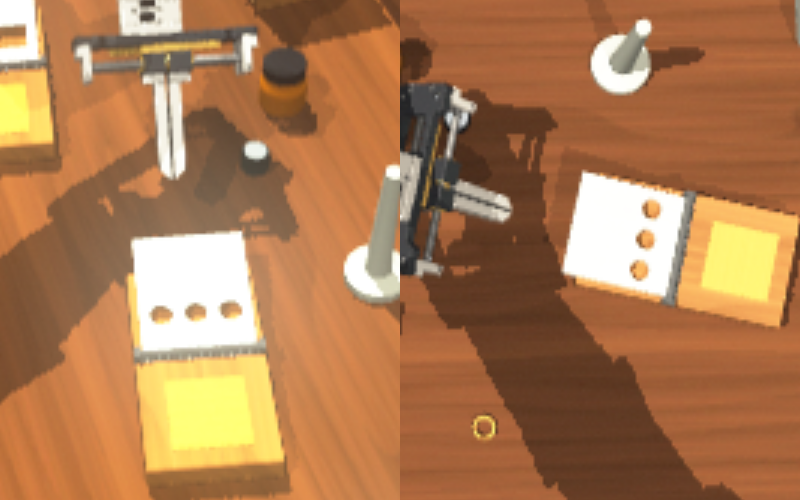

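The fingertips, at (172,172) in the side crop, point at the middle of the free edge and are clear of the loupe. Now I'll go in under the edge and lift a little.

play_rows:
  rows:
    - [0,[-0.1,-1.3,-0.4],[0,0,0]]
    - [0,[-0.2,-2.6,-0.5],[0,0,0]]
    - [0,[-0.4,-3.8,-0.5],[0,0,0]]
    - [0,[-0.6,-5,-0.5],[0,0,0]]
    - [0,[-0.6,-5,-0.3],[0,0,0]]

```text
time: 4.02
tool_pos: [0.5918, -0.1063, 0.0347]
ee_rot: [-3.13, 0.799, 1.351]
wrist_force: [0.6, -0.6, -0.0]
width: 0.0006
```

```bash
cat >> plan.py <<'E'
def arc(th,r,b,off=.010):
    return (round(-r*np.cos(th)-off*np.sin(th),4),round(.032+r*np.sin(th)-off*np.cos(th),4),b)
E
python3 -c "
from plan import *
plan([(-.109,.055,.8),(-.107,.075,.8)]+[arc(.55,.102,.8),arc(.7,.1,.8),arc(.9,.1,.75),arc(1.1,.1,.7)])"
```

```text
t 4.02 local x,y,z -0.1076 0.0004 0.0347 tilt 0.717 F local [0.43, 0.76, -0.03] q [ 0.16  0.52  1.33 -0.72  1.64  0.47]
(-0.109, 0.055, 0.8) shift [-0.0, 0.1, 2.0] turn [-0.0, -0.01, -0.0]
(-0.107, 0.075, 0.8) shift [-0.1, -0.1, 4.0] turn [-0.0, -0.01, -0.0]
(np.float64(-0.0922), np.float64(0.0768), 0.8) shift [-0.4, -1.5, 4.2] turn [-0.0, -0.01, -0.0]
(np.float64(-0.0829), np.float64(0.0888), 0.8) shift [-0.6, -2.4, 5.4] turn [-0.0, -0.01, -0.0]
(np.float64(-0.07), np.float64(0.1041), 0.75) shift [-0.9, -3.7, 6.9] turn [0.05, -0.02, -0.0]
(np.float64(-0.0543), np.float64(0.1166), 0.7) shift [-1.2, -5.2, 8.2] turn [0.09, -0.03, -0.0]
```

play_rows:
  rows:
    - [0,[0,0,0.8],[0,0,0]]
    - [0,[0,0,1.6],[0,0,0]]
    - [0,[0,0,2.4],[0,0,0]]
    - [0,[0,-0.3,3.2],[0,0,0]]
    - [0,[-0.2,-0.8,4],[0,0,0]]
    - [0,[-0.4,-1.5,4.8],[0,0,0]]
    - [0,[-0.6,-2.2,5.5],[0,0,0]]
    - [0,[-0.6,-2.2,5.5],[0,0,0]]

```text
time: 4.68
tool_pos: [0.5873, -0.1268, 0.0918]
ee_rot: [-3.136, 0.798, 1.349]
wrist_force: [0.9, 0.3, -0.5]
width: 0.0007
```

```bash
python3 -c "
from plan import *
plan([arc(.75,.1,.8),arc(.9,.1,.78),arc(1.1,.1,.75),arc(1.3,.1,.7),arc(1.5,.1,.6),arc(1.7,.1,.5)])
s=snap('side');im=cv2.resize(s['pixels'][:,:,::-1],None,fx=3,fy=3);c=(proj(s,[S])[0]*3).astype(int)
a=im[c[1]-350:c[1]+150,c[0]-200:c[0]+200]
s=snap('top');im=cv2.resize(s['pixels'][:,:,::-1],None,fx=3,fy=3);c=(proj(s,[S])[0]*3).astype(int)
b=im[c[1]-250:c[1]+250,c[0]-280:c[0]+120]
cv2.imwrite('pics/a2.png',np.hstack([a,b]))"
```

```text
t 4.68 local x,y,z -0.0866 0.0007 0.0918 tilt 0.716 F local [-0.53, 0.83, -0.46] q [ 0.13  0.44  1.32 -0.74  1.69  0.39]
(np.float64(-0.08), np.float64(0.0928), 0.8) shift [-0.2, -0.6, 0.1] turn [-0.0, -0.0, -0.0]
(np.float64(-0.07), np.float64(0.1041), 0.78) shift [-0.4, -1.6, 1.2] turn [0.02, -0.01, -0.0]
(np.float64(-0.0543), np.float64(0.1166), 0.75) shift [-0.8, -3.1, 2.5] turn [0.05, -0.01, -0.0]
(np.float64(-0.0364), np.float64(0.1257), 0.7) shift [-1.2, -4.9, 3.4] turn [0.09, -0.03, -0.0]
(np.float64(-0.017), np.float64(0.131), 0.6) shift [-1.6, -6.8, 3.9] turn [0.19, -0.05, -0.0]
(np.float64(0.003), np.float64(0.1325), 0.5) shift [-2.1, -8.7, 4.1] turn [0.29, -0.07, -0.0]
```

View pics/a2.png

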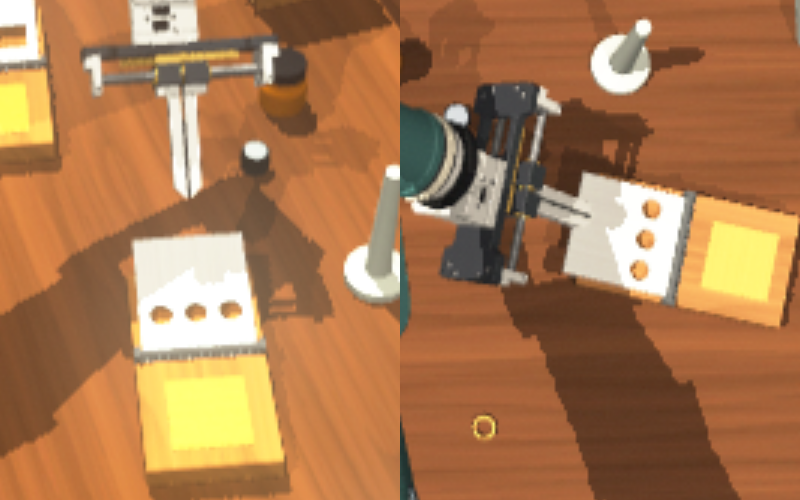

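The plate hasn't moved and the fingers are now above it, so something is off. I'll compare the projected TCP and edge with the pictures.

```bash
python3 -c "
from plan import *
p,R,o=cur()
for n,dx,dy in(('side',200,350),('top',280,250)):
    s=snap(n); c=(proj(s,[S])[0]*3).astype(int)
    L=lambda x,y,z:S*[1,1,0]+ex*x+ey*y+ez*z
    off=np.array([dx,dy])-c+np.array([400 if n=='top' else 0,0])
    print(n,'tcp',(proj(s,[p])[0]*3+off).round())
    for th in(.1,.2,.3,.4,.5): print(th,[(proj(s,[L(-.118*np.cos(th),y,.032+.118*np.sin(th))])[0]*3+off).round().tolist() for y in(-.052,.052)])
    print('bed corner',[(proj(s,[L(x,y,.03)])[0]*3+off).round().tolist() for x in(-.098,.12) for y in(-.06,.06)])
"
```

```text
side tcp [191. 236.]
0.1 [[132.0, 247.0], [240.0, 240.0]]
0.2 [[132.0, 241.0], [241.0, 233.0]]
0.3 [[132.0, 235.0], [242.0, 227.0]]
0.4 [[132.0, 231.0], [243.0, 223.0]]
0.5 [[132.0, 227.0], [245.0, 219.0]]
bed corner [[125.0, 273.0], [251.0, 264.0], [147.0, 472.0], [287.0, 460.0]]
top tcp [606. 227.]
0.1 [[561.0, 275.0], [581.0, 176.0]]
0.2 [[564.0, 275.0], [584.0, 175.0]]
0.3 [[568.0, 275.0], [588.0, 174.0]]
0.4 [[573.0, 275.0], [594.0, 173.0]]
0.5 [[579.0, 276.0], [600.0, 173.0]]
bed corner [[577.0, 288.0], [599.0, 175.0], [783.0, 331.0], [803.0, 218.0]]
```

```bash
python3 -c "
from plan import *
p,R,o=cur()
out=[]
L=lambda x,y,z:S*[1,1,0]+ex*x+ey*y+ez*z
s=snap('side'); print('a1 tcp', (proj(s,[L(-.1611,-.0052,.0385)])[0]*3-(proj(s,[S])[0]*3).astype(int)+[200,350]).round())
for n in('side','top'):
    s=snap(n); im=cv2.resize(s['pixels'][:,:,::-1],None,fx=6,fy=6); c=(proj(s,[p])[0]*6).astype(int)
    cv2.circle(im,tuple(map(int,c)),4,(0,0,255),-1); out.append(im[c[1]-200:c[1]+200,c[0]-200:c[0]+200])
w=snap('wrist')
cv2.imwrite('pics/a3.png',np.hstack(out)); cv2.imwrite('pics/w3.png',w['pixels'][:,:,::-1])"
```

```text
a1 tcp [176. 213.]
```

View pics/a3.png

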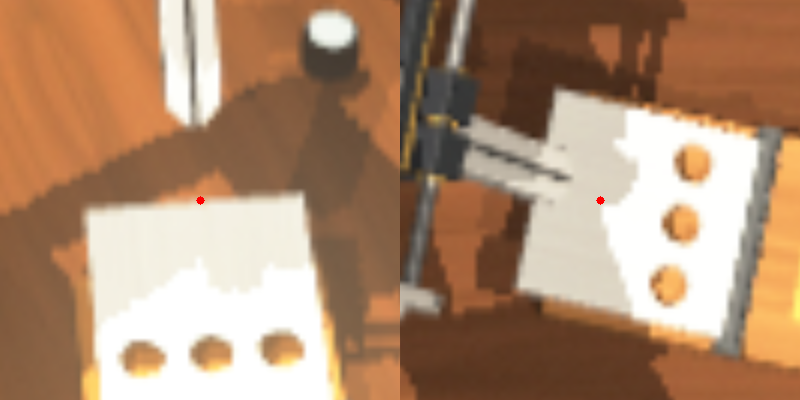

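View pics/w3.png

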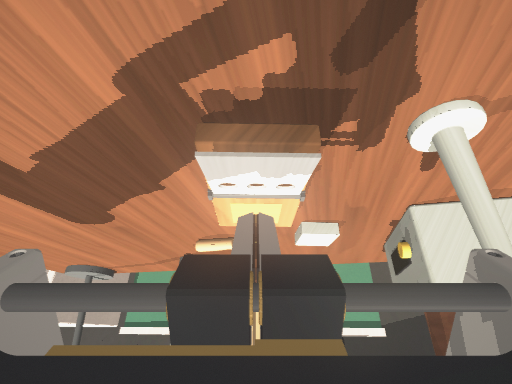

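The seen tip doesn't coincide with the reported TCP: in the side crop it's at (195,125) and the projection is at (200,200). I'll triangulate it.

```bash
python3 -c "
from plan import *
p,R,o=cur()
A=[];B=[]
S1=[]
for n,d in(('side',(-6,-75)),('top',(-30,-23))):
    s=snap(n); c=((proj(s,[p])[0]*6).astype(int)+np.array(d))/6
    o_,v=ray(s,c); v/=np.linalg.norm(v); M=np.eye(3)-np.outer(v,v); A.append(M);B.append(M@o_);S1.append((o_,v))
X=np.linalg.lstsq(np.vstack(A),np.hstack(B),rcond=None)[0]
print('tip',X,'tcp',p,'diff world',X-p,'local',(X-S)@ex,(X-S)@ey,X[2],'in tool',R.inv().apply(X-p))
print('resid',[np.linalg.norm(M@X-b) for M,b in zip(A,B)])
"
```

```text
tip [ 0.59286271 -0.10601069  0.11864779] tcp [ 0.58681922 -0.1251594   0.08866287] diff world [0.00604349 0.01914872 0.02998493] local -0.10811965423818112 0.0013325485800386309 0.11864779337892324 in tool [-0.00751187  0.00138747 -0.03526953]
resid [np.float64(0.002872891030412871), np.float64(0.0028728910304137087)]
```

The visible tip is about 35 mm behind the reported TCP along the tool axis. I'll add that offset and redo the approach.

```bash
cat >> plan.py <<'E'
TO=.035
_g=goal
def goal(x,z,b,y=0):
    p,R=_g(x,z,b,y); return p+R.as_matrix()[:,2]*TO,R
_p=plan
def plan(T):
    p,R,o=cur(); t=p-R.as_matrix()[:,2]*TO-S; print('tip local',(t@ex).round(4),(t@ey).round(4),(t[2]+.032).round(4)); _p([tuple(float(v) for v in t) for t in T])
E
python3 -c "
from plan import *
plan([(-.165,.1,.8),(-.165,.034,.8),(-.12,.034,.8)])"
```

```text
tip local -0.1132 -0.0 0.1133
t 5.18 local x,y,z -0.0881 -0.0001 0.0889 tilt 0.716 F local [-0.21, -0.37, -0.08] q [ 0.14  0.45  1.32 -0.74  1.69  0.39]
(-0.165, 0.1, 0.8) shift [1.2, 5.0, -1.3] turn [-0.0, -0.01, -0.01]
(-0.165, 0.034, 0.8) shift [1.2, 5.0, -7.9] turn [-0.0, -0.01, -0.01]
(-0.12, 0.034, 0.8) shift [0.2, 0.7, -7.9] turn [-0.0, -0.01, -0.01]
```

play_rows:
  rows:
    - [0,[0.4,1.7,0],[0,0,0]]
    - [0,[0.8,3.4,-0.6],[0,0,0]]
    - [0,[1.2,5,-1.5],[0,0,0]]
    - [0,[1.2,5,-4],[0,0,0]]
    - [0,[1.2,5,-6.5],[0,0,0]]
    - [0,[1.2,5,-7.9],[0,0,0]]
    - [0,[1.2,5,-7.9],[0,0,0]]
    - [0,[1.2,5,-7.9],[0,0,0]]

```text
time: 5.85
tool_pos: [0.5984, -0.0748, 0.0091]
ee_rot: [-3.127, 0.8, 1.358]
wrist_force: [0.5, 0.2, 1.2]
width: 0.0001
```

```bash
python3 -c "
from plan import *
plan([(-.135,.034,.8),(-.112,.034,.8)])
p,R,o=cur();t=p-R.as_matrix()[:,2]*TO;out=[]
for n in('side','top'):
    s=snap(n); im=cv2.resize(s['pixels'][:,:,::-1],None,fx=6,fy=6); c=(proj(s,[t])[0]*6).astype(int)
    cv2.circle(im,tuple(map(int,c)),3,(0,0,255),-1); out.append(im[c[1]-200:c[1]+200,c[0]-200:c[0]+200])
cv2.imwrite('pics/a4.png',np.hstack(out))"
```

```text
tip local -0.1649 -0.0003 0.0335
t 5.85 local x,y,z -0.1398 -0.0004 0.0091 tilt 0.717 F local [-0.34, 0.41, 1.19] q [ 0.21  0.58  1.31 -0.71  1.65  0.51]
(-0.135, 0.034, 0.8) shift [-0.6, -2.9, 0.1] turn [-0.0, -0.01, -0.01]
(-0.112, 0.034, 0.8) shift [-1.2, -5.2, 0.1] turn [-0.0, -0.01, -0.01]
```

View pics/a4.png

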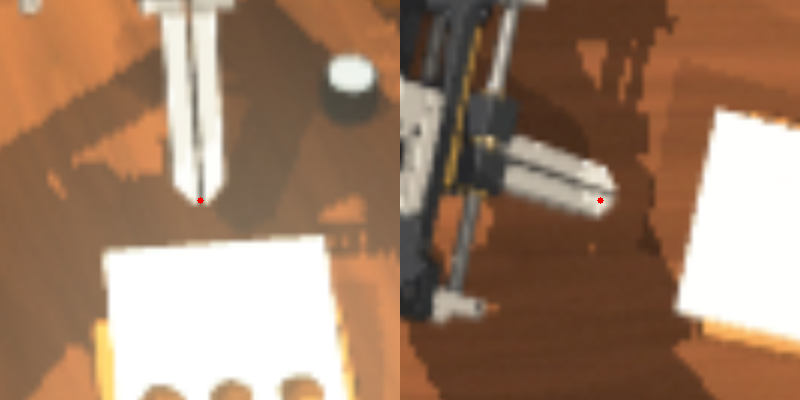

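The dot now agrees with the visible tip in both views, to about 5 mm. Going in under the edge.

play_rows:
  rows:
    - [0,[-0.3,-1.3,0],[0,0,0]]
    - [0,[-0.6,-2.6,0],[0,0,0]]
    - [0,[-0.9,-3.9,0],[0,0,0]]
    - [0,[-1.2,-5.2,0],[0,0,0]]
    - [0,[-1.2,-5.2,0.6],[0,0,0]]
    - [0,[-1.2,-5.2,1.2],[0,0,0]]
    - [0,[-1.2,-5.2,1.8],[0,0,0]]
    - [0,[-1.2,-5.2,2.4],[0,0,0]]

```text
time: 6.62
tool_pos: [0.5871, -0.1272, 0.035]
ee_rot: [-3.132, 0.797, 1.354]
wrist_force: [0.1, 1.2, -1.6]
width: 0.0004
```

```bash
python3 -c "
from plan import *
plan([arc(.3,.105,.8),arc(.45,.102,.8),arc(.6,.1,.8),arc(.75,.1,.8),arc(.9,.1,.78),arc(1.1,.1,.75)])
p,R,o=cur();t=p-R.as_matrix()[:,2]*TO;out=[]
for n in('side','top'):
    s=snap(n); im=cv2.resize(s['pixels'][:,:,::-1],None,fx=6,fy=6); c=(proj(s,[t])[0]*6).astype(int)
    cv2.circle(im,tuple(map(int,c)),3,(0,0,255),-1); out.append(im[c[1]-200:c[1]+200,c[0]-200:c[0]+200])
cv2.imwrite('pics/a5.png',np.hstack(out))"
```

```text
tip local -0.1113 0.0006 0.0595
t 6.62 local x,y,z -0.0862 0.0006 0.035 tilt 0.716 F local [-1.14, -0.2, -1.59] q [ 0.13  0.5   1.36 -0.73  1.61  0.45]
(-0.1033, 0.0535, 0.8) shift [-0.2, -0.8, -0.6] turn [-0.0, -0.01, -0.0]
(-0.0962, 0.0674, 0.8) shift [-0.4, -1.5, 0.8] turn [-0.0, -0.01, -0.0]
(-0.0882, 0.0802, 0.8) shift [-0.6, -2.2, 2.1] turn [-0.0, -0.01, -0.0]
(-0.08, 0.0928, 0.8) shift [-0.8, -3.0, 3.3] turn [-0.0, -0.01, -0.0]
(-0.07, 0.1041, 0.78) shift [-1.0, -4.0, 4.4] turn [0.02, -0.01, -0.01]
(-0.0543, 0.1166, 0.75) shift [-1.3, -5.4, 5.6] turn [0.04, -0.02, -0.01]
```

View pics/a5.png

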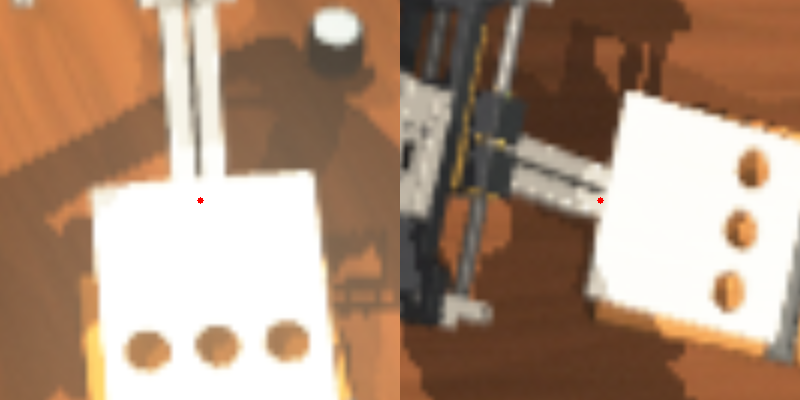

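The tip is under the edge and lifting: about 2 N of contact, and the plate edge hides the tip in both views. Following the arc.

play_rows:
  rows:
    - [0,[-0.2,-0.8,0.3],[0,0,0]]
    - [0,[-0.4,-1.5,1],[0,0,0]]
    - [0,[-0.5,-1.9,1.6],[0,0,0]]
    - [0,[-0.6,-2.3,2.3],[0,0,0]]
    - [0,[-0.8,-3,3.2],[0,0,0]]
    - [0,[-0.9,-3.5,3.9],[0,0,0]]
    - [0,[-1,-4,4.4],[0.02,-0.01,0]]
    - [0,[-1.2,-4.7,5],[0.04,-0.02,0]]

```text
time: 7.38
tool_pos: [0.575, -0.1745, 0.0844]
ee_rot: [3.137, 0.752, 1.344]
wrist_force: [1.1, 0.1, -0.8]
width: 0.0002
```

```bash
python3 -c "
from plan import *
plan([arc(1.1,.1,.75),arc(1.3,.1,.7),arc(1.5,.1,.6),arc(1.7,.1,.5),arc(1.9,.1,.45)])
"
```

```text
tip local -0.0612 -0.0007 0.1099
t 7.38 local x,y,z -0.0373 -0.0005 0.0844 tilt 0.683 F local [-0.34, 1.06, -0.77] q [ 0.04  0.38  1.39 -0.72  1.6   0.34]
(-0.0543, 0.1166, 0.75) shift [-0.1, -0.7, 0.7] turn [0.0, 0.0, -0.01]
(-0.0364, 0.1257, 0.7) shift [-0.5, -2.3, 1.5] turn [0.05, -0.01, -0.01]
(-0.017, 0.131, 0.6) shift [-0.9, -3.9, 1.8] turn [0.15, -0.03, -0.01]
(0.003, 0.1325, 0.5) shift [-1.2, -5.6, 1.7] turn [0.25, -0.05, -0.01]
(0.0229, 0.1299, 0.45) shift [-1.7, -7.4, 1.4] turn [0.3, -0.06, -0.01]
```

```bash
cat > ang.py <<'E'
from fit import *
def ang():
    for n in('top','side'):
        s=snap(n); q=[m for m in silhouettes(n,'round_plate')]
        g=proj(s,[[.567,-.21,.08]])[0]
        q=[x for x in q if np.hypot(*(np.array(x['point'])[::-1]-g))<50]
        if not q: print(n,'none'); continue
        m=q[0]['mask'].astype(np.uint8); sc=[]
        for th in np.arange(0,3.15,.05):
            r=np.zeros_like(m); hull(s,plate([.567,-.211,-1.8],th),r,1); sc.append((r&m).sum()/(r|m).sum())
        k=np.argsort(sc)[::-1][:4]; print(n,q[0]['confidence'],[(round(i*.05,2),round(sc[i],2)) for i in k])
E
python3 -c "
from ang import *
ang()"
```

```text
top 0.94 [(np.float64(1.0), np.float64(0.81)), (np.float64(1.05), np.float64(0.81)), (np.float64(0.95), np.float64(0.72)), (np.float64(1.1), np.float64(0.69))]
side 0.61 [(np.float64(1.1), np.float64(0.87)), (np.float64(1.05), np.float64(0.86)), (np.float64(1.15), np.float64(0.86)), (np.float64(1.0), np.float64(0.85))]
```

The plate is at about 1.05 rad, in step with the plan. Continuing past upright.

play_rows:
  rows:
    - [0,[-0.2,-0.8,0.7],[0,0,0]]
    - [0,[-0.4,-1.6,1.1],[0.03,0,0]]
    - [0,[-0.5,-2.3,1.5],[0.05,-0.01,0]]
    - [0,[-0.7,-3.1,1.7],[0.1,-0.02,0]]
    - [0,[-0.9,-3.9,1.8],[0.15,-0.03,0]]
    - [0,[-1,-4.7,1.8],[0.2,-0.04,0]]
    - [0,[-1.2,-5.6,1.7],[0.25,-0.05,0]]
    - [0,[-1.5,-6.5,1.6],[0.28,-0.06,0]]

```text
time: 8.25
tool_pos: [0.5603, -0.2406, 0.1017]
ee_rot: [3.139, 0.466, 1.345]
wrist_force: [0.8, 1.4, 0.2]
width: 0.0003
```

```bash
python3 -c "
from plan import *
from ang import ang
plan([arc(1.9,.1,.45),arc(2.1,.1,.4),arc(2.3,.1,.3),arc(2.5,.1,.2),arc(2.7,.1,.1)])
ang()"
```

```text
tip local 0.0146 0.0001 0.1329
t 8.25 local x,y,z 0.0303 0.0002 0.1017 tilt 0.449 F local [-1.58, 0.47, 0.2] q [-0.21  0.25  1.4  -0.47  1.51  0.05]
(0.0229, 0.1299, 0.45) shift [-0.2, -0.8, -0.3] turn [0.02, -0.0, -0.0]
(0.0419, 0.1234, 0.4) shift [-0.6, -2.4, -1.0] turn [0.06, -0.01, -0.0]
(0.0592, 0.1132, 0.3) shift [-0.9, -3.8, -2.2] turn [0.16, -0.04, -0.0]
(0.0741, 0.0999, 0.2) shift [-1.2, -4.9, -3.6] turn [0.26, -0.06, -0.0]
(0.0861, 0.0838, 0.1) shift [-1.4, -5.8, -5.3] turn [0.36, -0.08, -0.0]
top 0.65 [(np.float64(1.8), np.float64(0.18)), (np.float64(1.75), np.float64(0.17)), (np.float64(1.85), np.float64(0.17)), (np.float64(1.9), np.float64(0.15))]
side 0.85 [(np.float64(1.85), np.float64(0.92)), (np.float64(1.8), np.float64(0.83)), (np.float64(1.9), np.float64(0.8)), (np.float64(1.75), np.float64(0.75))]
```

play_rows:
  rows:
    - [0,[-0.3,-1.2,-0.4],[0.03,0,0]]
    - [0,[-0.6,-2.4,-1],[0.06,-0.01,0]]
    - [0,[-0.7,-3.1,-1.6],[0.11,-0.03,0]]
    - [0,[-0.9,-3.8,-2.2],[0.16,-0.04,0]]
    - [0,[-1,-4.4,-2.9],[0.21,-0.05,0]]
    - [0,[-1.2,-4.9,-3.6],[0.26,-0.06,0]]
    - [0,[-1.3,-5.4,-4.5],[0.31,-0.07,0]]
    - [0,[-1.4,-5.8,-5.3],[0.36,-0.08,0]]

```text
time: 9.12
tool_pos: [0.5463, -0.2961, 0.0467]
ee_rot: [-3.138, 0.097, 1.349]
wrist_force: [0.9, 0.6, 0.7]
width: 0.0006
```

```bash
python3 -c "
from plan import *
from ang import ang
plan([arc(2.8,.1,.05),arc(2.9,.1,.0),arc(3,.1,.0),arc(3.14,.1,.0)])
ang()"
```

```text
tip local 0.0842 -0.0007 0.0815
t 9.12 local x,y,z 0.0876 -0.0008 0.0467 tilt 0.097 F local [-0.76, 0.73, 0.67] q [-0.53  0.28  1.39 -0.09  1.45 -0.3 ]
(0.0909, 0.0749, 0.05) shift [-0.0, -0.5, -0.7] turn [0.04, -0.01, -0.01]
(0.0947, 0.0656, 0.0) shift [-0.1, -0.7, -1.6] turn [0.09, -0.03, -0.01]
(0.0976, 0.056, 0.0) shift [-0.2, -1.0, -2.6] turn [0.09, -0.03, -0.01]
(0.1, 0.0422, 0.0) shift [-0.2, -1.2, -3.9] turn [0.09, -0.03, -0.01]
top 0.81 [(np.float64(1.95), np.float64(0.71)), (np.float64(1.9), np.float64(0.71)), (np.float64(2.0), np.float64(0.7)), (np.float64(2.05), np.float64(0.66))]
side 0.96 [(np.float64(2.65), np.float64(0.71)), (np.float64(2.7), np.float64(0.67)), (np.float64(2.75), np.float64(0.62)), (np.float64(2.6), np.float64(0.61))]
```

play_rows:
  rows:
    - [0,[0,-0.4,-0.6],[0.04,-0.01,0]]
    - [0,[-0.1,-0.6,-1.2],[0.09,-0.03,0]]
    - [0,[-0.2,-0.8,-1.8],[0.09,-0.03,0]]
    - [0,[-0.2,-1,-2.3],[0.09,-0.03,0]]
    - [0,[-0.2,-1.1,-2.8],[0.09,-0.03,0]]
    - [0,[-0.2,-1.1,-3.1],[0.09,-0.03,0]]
    - [0,[-0.2,-1.1,-3.1],[0.09,-0.03,0]]

```text
time: 9.9
tool_pos: [0.5439, -0.3071, 0.0153]
ee_rot: [3.137, 0.005, 1.348]
wrist_force: [0.1, 0.4, -1.7]
width: 0.0007
```

```bash
python3 -c "
from plan import *
from ang import ang
plan([])
ang()"
```

```text
tip local 0.0987 -0.0009 0.0503
t 9.9 local x,y,z 0.0989 -0.0007 0.0153 tilt 0.005 F local [-0.37, 0.05, -1.67] q [-0.6   0.32  1.4  -0.    1.41 -0.38]
top 0.83 [(np.float64(2.3), np.float64(0.81)), (np.float64(2.25), np.float64(0.8)), (np.float64(2.2), np.float64(0.8)), (np.float64(2.35), np.float64(0.79))]
side 0.6 [(np.float64(2.95), np.float64(0.48)), (np.float64(3.0), np.float64(0.46)), (np.float64(3.05), np.float64(0.44)), (np.float64(2.9), np.float64(0.43))]
```

play_rows:
  rows:
    - [0,[0,0,-0.3],[0,0,0]]
    - [0,[0,0,-0.5],[0,0,0]]
    - [0,[0,0,-0.7],[0,0,0]]
    - [0,[0,0,-0.7],[0,0,0]]
    - [0,[0,0,-0.7],[0,0,0]]

```text
time: 10.52
tool_pos: [0.5438, -0.3082, 0.009]
ee_rot: [3.136, 0.005, 1.346]
wrist_force: [0.6, -0.1, -0.3]
width: 0.0003
```

play_rows:
  rows:
    - [0,[0,0,-0.2],[0,0,0]]
    - [0,[0,0,-0.4],[0,0,0]]
    - [0,[0,0,-0.4],[0,0,0]]

```text
time: 10.77
tool_pos: [0.5438, -0.3083, 0.0048]
ee_rot: [3.135, 0.005, 1.346]
wrist_force: [0.1, -0.3, 0.1]
width: 0.0005
```

```bash
python3 -c "
from plan import *
plan([])
p,R,o=cur();t=p-R.as_matrix()[:,2]*TO;out=[]
for n in('side','top'):
    s=snap(n); im=cv2.resize(s['pixels'][:,:,::-1],None,fx=5,fy=5); c=(proj(s,[t])[0]*5).astype(int)
    out.append(im[c[1]-250:c[1]+150,c[0]-200:c[0]+200])
cv2.imwrite('pics/a6.png',np.hstack(out))"
```

```text
tip local 0.0998 -0.0007 0.0398
t 10.77 local x,y,z 0.1 -0.0005 0.0048 tilt 0.005 F local [0.29, 0.22, 0.14] q [-0.61  0.33  1.41 -0.    1.39 -0.38]
```

View pics/a6.png

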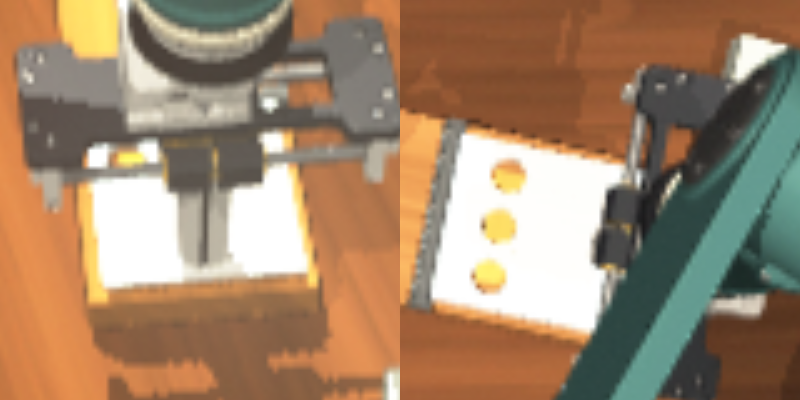

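The plate is nearly flat with the fingertips on its solid part, at (205,262) in the side crop. I'll press on in small steps until the force rises.

play_rows:
  rows:
    - [0,[0,0,-0.15],[0,0,0]]
    - [0,[0,0,-0.3],[0,0,0]]
    - [0,[0,0,-0.3],[0,0,0]]

```text
time: 11.12
tool_pos: [0.5439, -0.3083, 0.002]
ee_rot: [3.135, 0.005, 1.347]
wrist_force: [0.6, 0.8, -0.1]
width: 0.0007
```

play_rows:
  rows:
    - [0,[0,0,-0.1],[0,0,0]]
    - [0,[0,0,-0.2],[0,0,0]]
    - [0,[0,0,-0.2],[0,0,0]]

```text
time: 11.37
tool_pos: [0.5439, -0.3083, 0.0001]
ee_rot: [3.135, 0.005, 1.347]
wrist_force: [-0.2, -0.6, 0.4]
width: 0.0005
```

play_rows:
  rows:
    - [0,[0,0,-0.1],[0,0,0]]
    - [0,[0,0,-0.2],[0,0,0]]
    - [0,[0,0,-0.2],[0,0,0]]

```text
time: 11.62
tool_pos: [0.544, -0.3084, -0.0019]
ee_rot: [3.135, 0.005, 1.347]
wrist_force: [0.0, -0.4, -0.1]
width: 0.0006
```

play_rows:
  rows:
    - [0,[0,0,-0.1],[0,0,0]]
    - [0,[0,0,-0.2],[0,0,0]]
    - [0,[0,0,-0.2],[0,0,0]]

```text
time: 11.87
tool_pos: [0.544, -0.3083, -0.0039]
ee_rot: [3.135, 0.005, 1.347]
wrist_force: [-0.1, 0.1, 0.1]
width: 0.0006
```

play_rows:
  rows:
    - [0,[0,0,-0.1],[0,0,0]]
    - [0,[0,0,-0.2],[0,0,0]]
    - [0,[0,0,-0.2],[0,0,0]]

```text
time: 12.12
tool_pos: [0.5441, -0.3084, -0.0043]
ee_rot: [3.134, 0.005, 1.347]
wrist_force: [-2.0, 1.1, 4.9]
width: 0.0004
```

```bash
python3 -c "
from plan import *
plan([])
from ang import ang
ang()
for i in range(1):
    s=snap('side'); im=cv2.resize(s['pixels'][:,:,::-1],None,fx=8,fy=8,interpolation=cv2.INTER_CUBIC); c=(proj(s,[S+ex*.1])[0]*8).astype(int)
    cv2.imwrite('pics/a7.png',im[c[1]-250:c[1]+200,c[0]-300:c[0]+300])"
```

```text
tip local 0.0998 -0.0004 0.0307
t 12.12 local x,y,z 0.1 -0.0001 -0.0043 tilt 0.005 F local [-0.67, -2.17, 4.86] q [-0.6   0.33  1.42 -0.    1.38 -0.38]
top 0.68 [(np.float64(2.2), np.float64(0.81)), (np.float64(2.25), np.float64(0.8)), (np.float64(2.15), np.float64(0.8)), (np.float64(2.3), np.float64(0.78))]
side 0.59 [(np.float64(3.1), np.float64(0.41)), (np.float64(3.05), np.float64(0.37)), (np.float64(3.0), np.float64(0.33)), (np.float64(2.95), np.float64(0.3))]
```

play_rows:
  rows:
    - [0,[0,0,-0.1],[0,0,0]]
    - [0,[0,0,-0.1],[0,0,0]]
    - [0,[0,0,-0.1],[0,0,0]]

```text
time: 12.62
tool_pos: [0.5441, -0.3084, -0.0044]
ee_rot: [3.134, 0.005, 1.347]
wrist_force: [-3.6, 1.5, 8.1]
width: 0.0002
```

The stop is stiff: 8 N with no further travel, so the plate is flat. Lifting straight off and backing away.

play_rows:
  rows:
    - [0,[0,0,0.5],[0,0,0]]
    - [0,[0,0,2],[0,0,0]]
    - [0,[0,0,5],[0,0,0]]
    - [0,[0,0,9],[0,0,0]]
    - [0,[-2,2,13],[0,0,0]]
    - [0,[-5,5,16],[0,0,0]]
    - [0,[-8,8,18],[0,0,0]]
    - [0,[-11,11,18],[0,0,0]]

```text
time: 13.28
tool_pos: [0.4497, -0.2135, 0.1735]
ee_rot: [3.129, 0.007, 1.346]
wrist_force: [-0.1, -0.5, -0.3]
width: 0.0006
```

play_rows:
  rows:
    - [0,[-3,4,0],[0,0,0]]
    - [0,[-6,8,0],[0,0,0]]
    - [0,[-9,12,0],[0,0,0]]
    - [0,[-11,16,0],[0,0,0]]
    - [0,[-12,20,0],[0,0,0]]
    - [0,[-12,23,0],[0,0,0]]
    - [0,[-12,23,0],[0,0,0]]
    - [0,[-12,23,0],[0,0,0]]

```text
time: 13.95
tool_pos: [0.328, 0.0196, 0.17]
ee_rot: [3.134, 0.004, 1.353]
wrist_force: [-0.6, -0.3, -0.5]
width: 0.0006
```

```bash
python3 -c "
from plan import *
plan([])
from ang import ang
from fit import *
ang(); out=[]
for n in('side','top'):
    s=snap(n); im=cv2.resize(s['pixels'][:,:,::-1],None,fx=5,fy=5,interpolation=cv2.INTER_CUBIC); c=(proj(s,[S])[0]*5).astype(int)
    p=[.567,-.211,-1.8]
    for P in(toW(p,box(-.098,.12,-.06,.06,0,.03)),plate(p,3.14)):
        for i in range(8):
            for j in(1,2,4):
                if not i&j:
                    a,b=(proj(s,P[[i,i|j]])*5+2).astype(int); cv2.line(im,tuple(map(int,a)),tuple(map(int,b)),(255,0,0),1)
    out.append(im[c[1]-300:c[1]+250,c[0]-200:c[0]+200])
cv2.imwrite('pics/a8.png',np.hstack(out))"
```

```text
tip local -0.1704 -0.2854 0.205
t 13.95 local x,y,z -0.1703 -0.2851 0.17 tilt 0.004 F local [0.42, -0.47, -0.52] q [-0.11 -0.43  1.81 -0.    1.76  0.11]
top 0.57 [(np.float64(2.45), np.float64(0.83)), (np.float64(2.4), np.float64(0.82)), (np.float64(2.5), np.float64(0.82)), (np.float64(2.55), np.float64(0.8))]
side 0.71 [(np.float64(3.1), np.float64(0.47)), (np.float64(3.05), np.float64(0.45)), (np.float64(3.0), np.float64(0.44)), (np.float64(2.95), np.float64(0.42))]
```

View pics/a8.png

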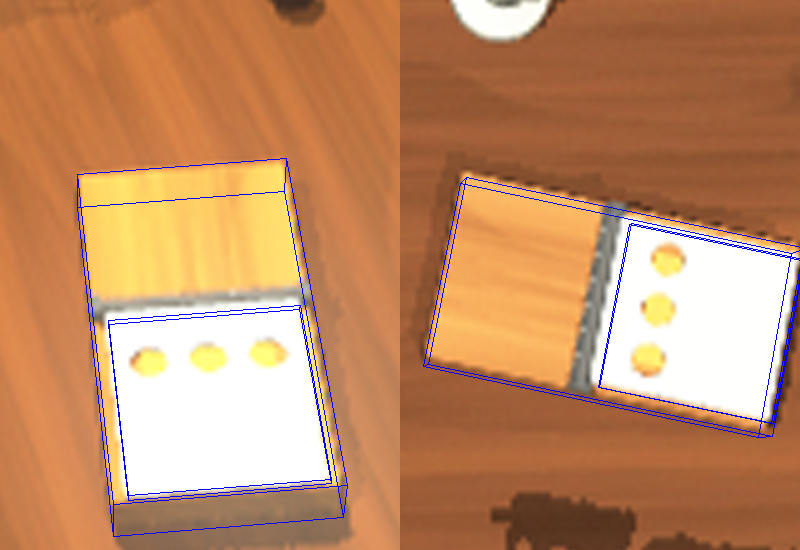

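The plate lies flat on the blank's bed, its outline matching the 3.14 rad model in both views, and the stand is where it was. Handing in.

```bash
python3 -c "
from h import *
s=snap('top')
for l in ['square','square_plate','mandrel','jar','hammer','driver']:
    r=silhouettes('top',l); print(l,r[0]['point'] if r else None)
print(close_job())"
```

```text
square [227.0, 179.6]
square_plate [225.2, 154.1]
mandrel [131.6, 297.1]
jar [130.1, 219.2]
hammer [212.2, 82.1]
driver [239.3, 397.4]
the job is handed in; nothing more can be done
None
```

The round-hole plate was pushed over its spine with the closed fingertips and now lies flat on the other bed, over the brass blank. The job is handed in, at about 14–15 s of the 43 s allowed.

**Plate:** I pressed it down until it stopped moving, at about 8 N, then lifted straight off. In the last picture its outline matches the flat position (3.14 rad) in both views, with the blank showing through the three holes. The last mask-based angle check was not conclusive. The side view gave 3.1 but with a poor fit, and the top view gave about 2.45. I relied on the picture and on the stop when pressing.

**Stand:** it is where it started, matching its first fitted outline.

**Bystanders:** the square stand and its plate, mandrel, jar, hammer and screwdriver were all found within about 4 pixels of where they started, which is about the scatter of the detections. I did not re-check the loupe, ring and anvil by number; the arm recorded no contact with anything but the plate.

**First attempt:** the first lift missed, because the visible fingertips sat about 35 mm short of the reported tool point. Nothing was touched, and I measured the offset from the pictures before trying again.

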